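# Find and mark the balance point of a wiper arm on a knife edge

## Task

Find where this wiper arm balances so its hanger can go there: without lifting it off the stand, gently slide it lengthwise over the rocking knife edge until, let go, it lies level on the edge alone, clear of both catches. Then mark that point by setting the aluminium saddle astride the arm right above the edge, so that the arm still balances level when you let go. Leave the other things where they are.

Things in the scene. Friction and masses are not known exactly. Their poses are not given: they have to be found in the camera images.
- stand: Fixed steel balancing stand: base plate 230 x 64 x 10 mm with three upright blades and two pairs of guide posts. Origin: centre of the underside; x runs along the base, the way the arm slides; z up. The guide posts, 6 mm thick and 95 mm high, stand at x = -50 and +50 mm with 24 mm clear between each pair (y); the arm passes between them.
- edge (a point): Top centre, when level, of the narrow shoe that rocks on the stand's middle blade, the knife edge: shoe 20 mm along x, 40 across, its top 70 mm above the stand's underside; it rocks about y, 8 mm below its top, with a damped centring spring of 0.45 N m/rad. Axes as the stand's. An arm lying on it leans about 0.01 rad for each mm off balance, up to the catches.
- catch (a point): Top centre of the stand's +x catch: a blade 8 mm thick, 38 mm across, 100 mm from the edge and 9 mm lower (61 mm high). Its twin stands at x = -100 mm. They stop the arm's lean at about 0.087 rad either way.
- wiper_arm: Loose grey wiper arm lying on the shoe, 390 mm long, underside flat from end to end. Origin: on the underside, mid-width; x points along the arm to its round head, z up. Bar 20 wide, 10 high, from x = -190 to +150 mm. Starts with the edge 0 to 12 mm on the hook side (-x) of the origin, head tipped down on the +x catch. A push of 2 to 6 N slides it.
- head_end (a point): Middle of the outermost face of the arm's head, at x = +183 mm, 13 mm above the underside. The head is a disc 36 mm across, 26 mm high, axis at x = +165 mm. Its weight is unknown, 60 to 215 g. Pushed here, follow the arm's slope: a level push drags the head down and jams it. The finger's friction also keeps the arm from tipping: draw back to see whether it balances.
- tail (a point): On top of the bar (10 mm above the underside) at x = -80 mm. A thin upturned hook, 29 mm high, ends the arm at x = -203 to -183 mm. Bar and hook weigh 240 g, centred 21 mm on the hook side of the origin; with the head, the balance point lies unseen 15 to 70 mm from the origin towards the head.
- saddle: Loose aluminium marking saddle, 35 g, 24 mm long (x), 30 wide (y), 35 high. Origin: underside of its legs, centred; z up. Two legs 7 mm high, 24 mm clear between them (y), straddle the bar; bridge from z = 7 to 11 mm. Grip: an upright fin 10 mm thick (y), 24 long (x), z = 11 to 35 mm. Astride the bar, x lies along the arm and the legs end 3 mm above its underside.
- socket: Bystander: aluminium wrench socket, 26 mm across, 36 mm high, standing on end. Origin: centre of the underside.
- jug: Bystander: green closed plastic jug, 85 x 130 x 200 mm. Origin: centre of the underside.
- funnel: Bystander: plastic funnel standing on its 116 mm wide mouth, 125 mm high. Origin: centre of the underside.
- dish: Bystander: white ceramic dish, 120 mm across, 32 mm high. Origin: centre of the underside.
- spanner: Bystander: steel spanner, 170 mm long, lying flat. Origin: on its underside.
- spray: Bystander: spray can, 60 mm across, 190 mm high. Origin: centre of the underside.
There are look-alikes about, which are no part of the job. What is shaped like the saddle but orange or pink is not meant.

How it is judged:
By the outcome, as a careful person would: the job done as asked, in the order asked, and still so for the second after the job is handed in, with the robot touching nothing.
It also fails if it takes over 72 s, if anything falls off the work surface, if the arm or the gripper's body presses on something with over 40 N, if the wrist force passes 120 N, or if a joint passes its speed limit or range.

## Robot

A 7-joint arm with a two-finger parallel gripper is mounted at the origin on the work surface. World frame = base frame: x ahead of the robot, y to its left, z up, the work surface at z = 0. Lengths are in m, angles in rad, forces in N, time in s.
With the tool pointing down it reaches from about 0.4 to 0.85 m from the base axis. Payload 4.5 kg.
Tool frame: the origin (TCP) lies midway between the tips of the shut fingers; the grasp point (between the pads) lies 19 mm behind it; z points along the fingers, y is the line along which they close (so a half turn about z gives the same grasp; the last joint's range is limited). The gripper opens to 88 mm and grips with 3 to 60 N. Pads are 18 mm wide; open, the fingers measure 123 mm over their backs; the gripper's body (75 mm by 187 mm) begins 45 mm behind the grasp point.
Start: joints at [-1.187, 0.689, -0.195, 1.565, 0.157, 0.902, -0.215], TCP at [0.214, 0.587, 0.239] pointing down, gripper open.
Joint ranges: [-3.01, 3.01], [-0.46, 2.08], [-1.47, 1.51], [0.13, 2.56], [-1, 4.14], [0.04, 2.09], [-2.66, 2.66]. Speed limits (rad/s): [2.57, 2.57, 3.14, 3.14, 3.14, 3.14, 3.14].

## Interface

Orientations are given as a unit quaternion [x, y, z, w].
In Python, from plant import r gives the robot as it stands. The module is installed in compiled form; this text tells all that it offers.
- The arm moves only by the tool step_arm, never from a script. Its argument "series" is a list of rows, each a list of 7 numbers: the shift along the world's x, y, z in mm, then the turn, a rotation vector about the world's x, y, z in rad, then the closure, from 0 (fully open) to 1 (shut). A call has 1 to 20 rows; each row shifts and turns the commanded pose from where the row before left it; what a row does not reach is not made up. A row lasts 1/10 s, in which the tool goes at most 50 mm and 8.59 degrees, less where a joint would pass 70% of its speed; a pose out of reach is approached as far as the arm can. A call is refused whole if a number of a shift passes 50 or a number of a turn 0.15, either way. A call with a gripper value outside its range is refused whole. The fingers move at their own pace and stop on an object; "force" is the grip in N (left out, the last holds). Time passes only in rows, so rows that do not move let the fingers close. It gives the time, the measured TCP pose, the force, the opening and the grip force at its end, in the units of the state.
- r.get_state(): the state, without advancing time (a new reading comes with each control period).
- r.snapshot(name): name is "side" or "top" or "wrist"; returns (picture, depth): 420x560x3 uint8, blue, green, red; 420x560 float32, m along the optical axis (not along the pixel's ray), 0 where there is no reading.
- r.get_calibration(name): a dict with "intrinsics" (3x3 intrinsics, pixels), "pose" (4x4, takes a point from camera to world coordinates). Camera axes: x right, y up, looking along -z (the intrinsics and any distortion apply to the point x, -y, -z); pixel columns grow to the right and rows downward; lengths in m; the calibration is good to about 2 mm. A picture is of the moment at which its call begins: read the wrist's pose just before it. get_calibration takes no time and is no camera call; for the wrist camera it gives the pose at the moment of the call.
- r.finish_job(): hands the job in; it is judged then, once.
The state is a dict: "clock": time; "q": joint angles; "qd": joint speeds; "joint_torque": joint torques, N m; "tool_pos": TCP position; "eef_rot": TCP orientation; "contact_force": force on the tool from outside, world axes, zero at the start; "moment": the same for the moment, N m; "opening": opening from 0.0 (shut) to 1.0 (fully open); "finger_force": force on a finger pad.
Only numpy, scipy, OpenCV 4.12 (cv2) and the standard library are available. Lean on these libraries where they do the work, as an engineer would, in place of code of your own. Each camera call takes 0.05 s, during which the arm holds its last target. There are 200 camera calls.

## Working session

There is one attempt and no reset: what is moved stays moved. The work goes in short steps, Python scripts to look and compute and a tool call to move; the robot and the scene stay as the last step left them, time stands still between calls to the robot, and variables do not carry over. Pictures are saved under pics/ and viewed, at most 10 in all, crops included, and the job is handed in when it is done.

Besides the shell and the picture viewer there is one more tool, called after ">>>" in YAML: its name, and indented under it one key for each argument. step_arm: Moves the arm, as the interface text tells. Its arguments: {"type":"object","properties":{"series":{"type":"array"},"force":{"type":"number"}},"required":["series"]}

```bash
mkdir -p pics; cat > h.py <<'E'
import numpy as np, cv2
from plant import r
def snap(n,save=None):
    c=r.get_calibration(n); im,d=r.snapshot(n)
    if save: cv2.imwrite('pics/'+save,im)
    return im,d,c
def ray(c,u,v):
    K=np.array(c['intrinsics']);T=np.array(c['pose'])
    p=np.linalg.inv(K)@np.array([u,v,1.]); d=T[:3,:3]@np.array([p[0],-p[1],-p[2]])
    return T[:3,3],d
def onz(c,u,v,z):
    o,d=ray(c,u,v); return o+d*(z-o[2])/d[2]
def cloud(c,d):
    K=np.array(c['intrinsics']);T=np.array(c['pose'])
    v,u=np.mgrid[:d.shape[0],:d.shape[1]]
    P=np.stack([u,v,np.ones_like(u)],-1).astype(float)@np.linalg.inv(K).T
    P=P*d[...,None]; P=P*np.array([1,-1,-1])
    return P@T[:3,:3].T+T[:3,3]
def proj(c,p):
    K=np.array(c['intrinsics']);T=np.array(c['pose'])
    q=T[:3,:3].T@(np.array(p)-T[:3,3]); q=q*[1,-1,-1]; q=K@q; return q[:2]/q[2]
E
python3 - <<'E'
from h import *
for n in ('side','top'):
    im,d,c=snap(n,n+'0.png'); print(n,np.round(c['pose'],3).tolist(),np.round(c['intrinsics'],1).tolist(),c.keys())
print(r.get_state())
E
```

```text
side [[-0.968, 0.174, -0.179, 0.377], [-0.249, -0.721, 0.646, 0.779], [-0.017, 0.67, 0.742, 0.968], [0.0, 0.0, 0.0, 1.0]] [[402.3, 0.0, 284.0], [0.0, 402.3, 209.8], [0.0, 0.0, 1.0]] dict_keys(['intrinsics', 'pose'])
top [[-0.01, 0.998, -0.066, 0.448], [-1.0, -0.009, 0.015, 0.028], [0.014, 0.066, 0.998, 1.893], [0.0, 0.0, 0.0, 1.0]] [[546.7, 0.0, 274.8], [0.0, 546.7, 211.3], [0.0, 0.0, 1.0]] dict_keys(['intrinsics', 'pose'])
{'clock': 0.1, 'q': array([-1.18722934,  0.68993282, -0.19447909,  1.56622023,  0.15734009,
        0.90251583, -0.21512266]), 'qd': array([-8.72346820e-04, -1.58007311e-03, -2.08884578e-03, -1.68318067e-03,
       -6.33636704e-05, -1.56801683e-04, -2.47463132e-04]), 'joint_torque': array([-2.20241753e-03, -5.28501356e+01, -1.27141569e+00, -1.53835022e+01,
       -5.26582729e-02,  1.90481609e-03,  4.84071211e-05]), 'tool_pos': array([0.21405292, 0.58660059, 0.23797408]), 'eef_rot': array([ 1.73971458e-01,  9.84750335e-01, -8.40222706e-04, -5.81304092e-05]), 'contact_force': array([-0.50969967, -0.46188914,  0.23417597]), 'moment': array([ 0.02526067, -0.04506957, -0.01323174]), 'finger_force': 0.0, 'opening': 1.0029481497033486}
```

View pics/top0.png

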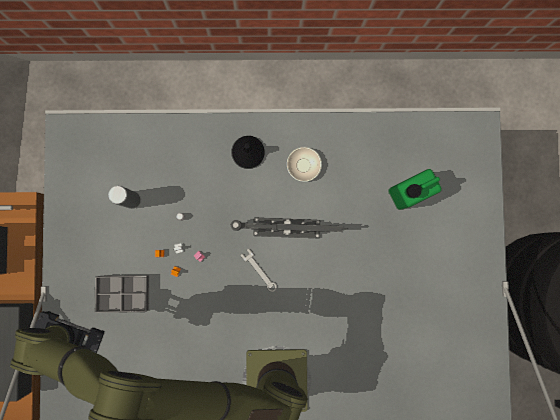

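View pics/side0.png

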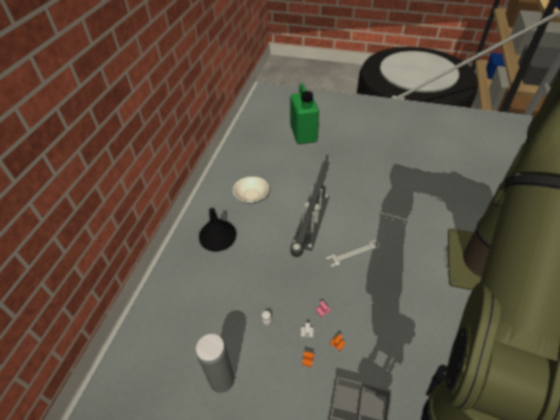

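The top view shows the wiper arm with its head at (237,225) and hook at (367,227). The real saddle is at (180,247), among the orange and pink look-alikes, and the socket is at (180,216). The side view agrees. I'll get rough world positions, then look closer with the wrist camera.

```bash
python3 - <<'E'
from h import *
from scipy.spatial.transform import Rotation as R
im,d,c=snap('top')
for n,u,v,z in [('head',237,225,.07),('hook',367,227,.09),('saddle',180,247,.03),('socket',180,216,.03),('posts',257,220,.095),('posts2',257,235,.095),('p3',318,219,.095),('p4',318,235,.095),('spray',118,195,.19),('funnel',248,152,.1),('spanner',246,254,0)]:
    print(n,np.round(onz(c,u,v,z),3), d[v,u])
s=r.get_state();T=np.eye(4);T[:3,:3]=R.from_quat(s['eef_rot']).as_matrix();T[:3,3]=s['tool_pos']
print(T.round(3)); w=r.get_calibration('wrist'); print((np.linalg.inv(T)@np.array(w['pose'])).round(3).tolist(), np.round(w['intrinsics'],1).tolist())
E
```

```text
head [0.524 0.127 0.07 ] 1.8075274
hook [ 0.513 -0.303  0.09 ] 1.9011384
saddle [0.453 0.323 0.03 ] 1.8483717
socket [0.558 0.323 0.03 ] 1.85788
posts [0.539 0.06  0.095] 1.8855441
posts2 [0.49  0.061 0.095] 1.8863369
p3 [ 0.541 -0.141  0.095] 1.8896654
p4 [ 0.488 -0.14   0.095] 1.8811615
spray [0.616 0.491 0.19 ] 1.7021513
funnel [0.764 0.088 0.1  ] 1.8264842
spanner [0.427 0.101 0.   ] 1.8930041
[[-0.939  0.343 -0.     0.214]
 [ 0.343  0.939 -0.001  0.587]
 [-0.    -0.001 -1.     0.238]
 [ 0.     0.     0.     1.   ]]
[[0.001, 0.966, 0.257, 0.066], [1.0, -0.0, -0.0, 0.001], [-0.0, 0.257, -0.966, -0.146], [0.0, 0.0, 0.0, 1.0]] [[319.7, 0.0, 275.6], [0.0, 319.7, 208.4], [0.0, 0.0, 1.0]]
```

>>> step_arm:
  series:
    - [28,-46,6,0,0,0.12,0]
    - [28,-46,6,0,0,0.12,0]
    - [28,-46,6,0,0,0.11,0]
    - [28,-46,6,0,0,0,0]
    - [28,-46,6,0,0,0,0]
    - [28,-46,6,0,0,0,0]
    - [28,-46,6,0,0,0,0]
    - [28,-46,0,0,0,0,0]
    - [0,0,0,0,0,0,0]
    - [0,0,0,0,0,0,0]

```text
clock: 1.15
tool_pos: [0.4216, 0.246, 0.2774]
eef_rot: [0.002, 1.0, -0.0, -0.0]
contact_force: [-0.1, 1.1, 0.2]
opening: 0.999
finger_force: 0.0
```

```bash
python3 - <<'E'
from h import *
im,d,c=snap('wrist','w1.png'); s=r.get_state(); print(s['clock'],s['tool_pos'],s['eef_rot'],s['contact_force'],d.min(),d.max())
np.save('w1d.npy',d); import pickle; pickle.dump(c,open('w1c','wb'))
E
```

```text
1.2 [0.42074051 0.2477116  0.27744389] [-2.34796784e-05  9.99999914e-01  3.36811329e-04 -2.41393476e-04] [-0.48944165  0.56656057 -0.06586422] 0.0 0.50671726
```

View pics/w1.png

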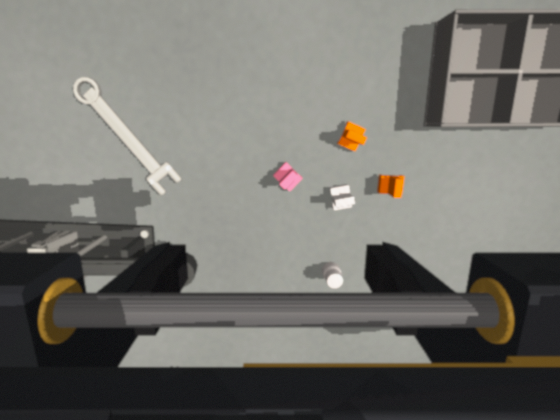

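The wrist view shows the silver saddle at (341,197), the pink one at (288,177), the orange ones at (352,136) and (392,186), and the socket at (334,275). The stand is at lower left, partly hidden by the gripper. I'll measure the saddle from depth.

```bash
python3 - <<'E'
from h import *; import pickle
d=np.load('w1d.npy');c=pickle.load(open('w1c','rb'));im=cv2.imread('pics/w1.png')
P=cloud(c,d)
sub=P[178:218,322:362].reshape(-1,3)
print('table z',np.median(P[60:120,230:300,2]))
for lo,hi in [(.006,.016),(.028,.045),(.006,.045)]:
    q=sub[(sub[:,2]>lo)&(sub[:,2]<hi)]
    if len(q)>5:
        rect=cv2.minAreaRect((q[:,:2]*1000).astype(np.float32)); print(lo,len(q),q.mean(0).round(4),rect)
print((P[180:216:2,326:358:2,2]*1000).round().astype(int))
crop=cv2.resize(im[160:230,270:410],None,fx=5,fy=5,interpolation=cv2.INTER_CUBIC)
crop2=cv2.resize(im[215:290,0:210],None,fx=3.3,fy=3.3,interpolation=cv2.INTER_CUBIC)
w=max(crop.shape[1],crop2.shape[1]); pad=lambda a:cv2.copyMakeBorder(a,0,0,0,w-a.shape[1],0)
cv2.imwrite('pics/crop1.png',np.vstack([pad(crop),pad(crop2)])[:600])
E
```

```text
table z 5.990661931407071e-05
0.006 233 [0.4463 0.3311 0.011 ] ((450.3802795410156, 332.7760314941406), (30.269941329956055, 24.159162521362305), 10.470897674560547)
0.028 174 [0.4498 0.3323 0.0343] ((450.467041015625, 332.80120849609375), (10.500288963317871, 23.98533821105957), 10.452092170715332)
0.006 455 [0.4477 0.3315 0.0211] ((450.3818359375, 332.76739501953125), (30.269941329956055, 24.176727294921875), 10.470897674560547)
[[  0  -1   0   0   0   0  -1   0  -1   0   2   1  -1  -1   0   1]
 [ -1   0  -1   0   0  -1   0   3   0  -1  -1   2   2  -1   0  -1]
 [ -1   0   0   1   0   0  -1  -1   0   1   4  -1   1   0   0   1]
 [  2   1   0   1   2   5   7   8  11  11  12  10   0  -1   0   0]
 [  0  -1  11  12  10  10  13  10   9  11  10  12   0   0   1   0]
 [  0   0   8  11  12  12  11  13  10  13  12  11   0   2   0   1]
 [  1  -1   0  12  11  11  12  10  11  12  12  11  -1   1   0  -1]
 [  2   0  -1   9  11  11  10  12  13  15  16  18  21   0  -1   0]
 [ -1   1   0  12  15  18  21  21  23  26  26  29  30  34  -1  -1]
 [  0  -1  -1  15  27  28  29  33  33  33  35  35  36  35  -1   1]
 [  0  -2  -1  13  31  35  35  36  35  36  36  35  34  34  -1   1]
 [ -1   0  -1  10  28  35  34  34  37  35  34  34  35  35  34   0]
 [  0   1   0   0  25 423  34  36  35  35  35  34  33  36  -1   0]
 [  0   0   1   1  11  35  35  35  11  11  11   9  12   0   0  -1]
 [  0   0   0   0  13  10  10  11  11   0   3  -1   1   1   1  -1]
 [ -1   0  -1  -1   1  -1  -1 423  -1   0  -1   1   1   0   0   0]
 [  1   0   1   0   0   0   2   0   0   0   0  -1   0   0   0   0]
 [  0   2  -1   2   0  -1   0   0  -1   0  -1   1   0   2   0   0]]
```

View pics/crop1.png

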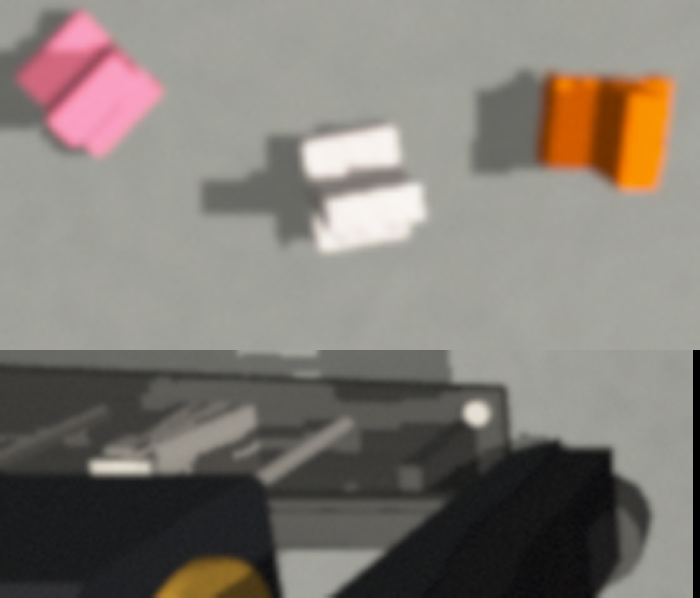

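The silver saddle stands upright at (0.450, 0.333), with its fin axis about 10° off world y. Next I'll look at the stand.

>>> step_arm:
  series:
    - [22,-45,5,0,0,0,1]
    - [22,-45,5,0,0,0,1]
    - [22,-45,5,0,0,0,1]
    - [22,-45,5,0,0,0,1]
    - [22,-45,0,0,0,0,1]
    - [0,-43,0,0,0,0,1]
    - [0,0,0,0,0,0,1]
    - [0,0,0,0,0,0,1]

```text
clock: 2.0
tool_pos: [0.5303, -0.018, 0.2972]
eef_rot: [-0.001, 1.0, 0.001, -0.0]
contact_force: [0.6, -0.3, 1.1]
opening: 0.3
finger_force: 0.0
```

```bash
python3 - <<'E'
from h import *
im,d,c=snap('wrist','w2.png'); s=r.get_state(); print(s['clock'],s['tool_pos'],s['eef_rot'],s['contact_force'])
np.save('w2d.npy',d); import pickle; pickle.dump(c,open('w2c','wb'))
P=cloud(c,d)
m=(P[...,2]>.04)&(P[...,2]<.12)&(P[...,0]<.56)&(P[...,0]>.46); print(m.sum(),P[m].min(0),P[m].max(0))
E
```

```text
2.05 [ 0.53032737 -0.01654978  0.29732045] [-1.92011321e-03  9.99997726e-01  9.25347112e-04 -6.71112391e-05] [ 0.11714524  0.82175797 -0.0025729 ]
7439 [ 0.49243286 -0.23193143  0.0401985 ] [0.54240824 0.14966699 0.11603598]
```

View pics/w2.png

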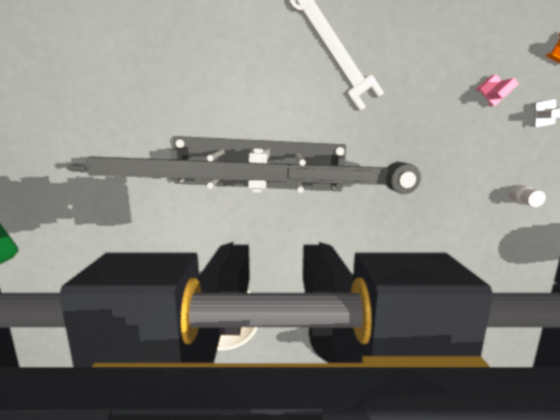

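The stand is in full view. The pale shoe is at (259,170), the post tops at (212,156), (302,162), (210,185) and (300,190), the head at (405,179) and the hook at (70,166). I'll extract the stand axis, the edge, and the arm's line and lean.

```bash
cat >> h.py <<'E'
def stand(im,d,c):
    P=cloud(c,d); hsv=cv2.cvtColor(im,cv2.COLOR_BGR2HSV)
    out={}
    roi=(P[...,0]>.44)&(P[...,0]<.58)&(P[...,1]>-.30)&(P[...,1]<.20)
    post=roi&(P[...,2]>.089)&(P[...,2]<.101)
    n,l,st,ce=cv2.connectedComponentsWithStats(post.astype(np.uint8))
    out['posts']=[(P[l==i].mean(0).round(4).tolist(),int(st[i,4])) for i in range(1,n) if st[i,4]>=6]
    shoe=roi&(P[...,2]>.058)&(P[...,2]<.076)&(hsv[...,2]>130)&(hsv[...,1]<60)
    n,l,st,ce=cv2.connectedComponentsWithStats(shoe.astype(np.uint8))
    out['shoe']=[(np.median(P[l==i],0).round(4).tolist(),int(st[i,4]),P[l==i].min(0).round(4).tolist(),P[l==i].max(0).round(4).tolist()) for i in range(1,n) if st[i,4]>=15]
    return out,P
E
python3 - <<'E'
from h import *; import pickle
d=np.load('w2d.npy');c=pickle.load(open('w2c','rb'));im=cv2.imread('pics/w2.png')
o,P=stand(im,d,c)
for k in o:
    for x in o[k]: print(k,x)
for u,v in [(180,143),(340,151)]: print(onz(c,u,v,.01))
# bar/head profile: per-column max z
for u in range(60,430,8):
    col=P[140:205,u]; z=col[:,2]; ok=(z>.05)&(z<.12)
    if ok.sum()>2: print(u, (col[ok].mean(0)*1000).round(1), (z[ok].max()*1000).round(1), ok.sum())
E
```

```text
posts ([0.5001, -0.0877, 0.0943], 32)
posts ([0.5106, -0.1818, 0.093], 1453)
posts ([0.5046, 0.0115, 0.0943], 29)
posts ([0.5192, -0.1344, 0.0893], 13)
posts ([0.5161, -0.1299, 0.0896], 7)
posts ([0.5298, -0.0889, 0.0941], 28)
posts ([0.5345, 0.0102, 0.0946], 27)
shoe ([0.5018, -0.0383, 0.0697], 210, [0.4924, -0.0476, 0.0586], [0.5082, -0.0278, 0.0758])
shoe ([0.4995, -0.0855, 0.0683], 15, [0.4974, -0.0881, 0.0586], [0.5029, -0.0852, 0.073])
shoe ([0.5347, -0.0389, 0.0697], 147, [0.5297, -0.0483, 0.0623], [0.5423, -0.0293, 0.0718])
[ 0.48963161 -0.14378757  0.01      ]
[0.49976228 0.06949186 0.01      ]
68 [ 508.5 -230.9  113.5] 115.2 6
76 [ 508.2 -223.4  112.1] 116.0 7
84 [ 508.6 -217.   108.9] 114.0 7
92 [ 509.3 -216.    95.8] 97.0 19
100 [ 509.3 -207.7   95.1] 96.6 19
108 [ 509.4 -199.4   94.4] 95.8 19
116 [ 509.5 -191.3   93.2] 95.0 19
124 [ 510.6 -182.7   93.1] 95.0 19
132 [ 510.7 -174.4   92.3] 93.7 19
140 [ 510.9 -166.1   91.2] 93.0 19
148 [ 511.5 -157.5   90.7] 91.6 18
156 [ 512.1 -149.    89.9] 91.7 19
164 [ 512.2 -140.5   88.9] 90.8 19
172 [ 510.4 -135.4   76.4] 89.8 33
180
[... 296 characters left out ...]
2 [516.3 -44.   75.3] 82.4 35
260 [516.6 -34.9  73.2] 81.0 43
268 [517.4 -25.5  78.8] 80.5 18
276 [518.2 -16.3  77.6] 79.6 19
284 [518.8  -7.1  77.1] 78.2 18
292 [518.6   2.   78.3] 81.2 18
300 [519.4  10.9  82.6] 96.2 36
308 [520.   20.6  76.4] 79.0 18
316 [520.1  29.9  75.7] 78.1 18
324 [520.2  39.3  75. ] 77.4 18
332 [520.3  48.7  74.2] 76.3 18
340 [520.8  59.3  67.4] 75.2 33
348 [521.8  67.8  72.2] 75.6 18
356 [521.8  77.3  71.5] 74.6 18
364 [522.6  87.   70.7] 72.8 17
372 [523.4  96.9  69. ] 71.8 18
380 [523.7 107.   67.1] 69.0 18
388 [525.  115.7  69.7] 74.8 23
396 [522.8 121.2  79.9] 84.0 30
404 [523.6 129.8  81.7] 86.1 32
412 [524.2 138.9  81.9] 86.1 27
420 [522.8 149.   79.3] 80.8 8
```

>>> step_arm:
  series:
    - [0,45,0,-0.05,0,-0.046,1]
    - [0,45,0,-0.1,0,0,1]
    - [0,45,0,0,0,0,1]
    - [0,45,0,0,0,0,1]
    - [0,40,-20,0,0,0,1]
    - [0,0,-45,0,0,0,1]
    - [0,0,-45,0,0,0,1]
    - [0,0,-45,0,0,0,1]
    - [0,0,-45,0,0,0,1]
    - [0,0,-20,0,0,0,1]
    - [0,0,0,0,0,0,1]
    - [0,0,0,0,0,0,1]

```text
clock: 3.25
tool_pos: [0.5297, 0.2033, 0.0778]
eef_rot: [0.021, 0.997, -0.074, 0.001]
contact_force: [-0.2, -0.0, -0.0]
opening: 0.006
finger_force: 0.0
```

```bash
cat >> h.py <<'E'
from scipy.spatial.transform import Rotation as R
E0=np.array([.51725,-.0387]); X=np.array([.0463,.9989])
def lean(verbose=0):
    im,d,c=snap('top'); P=cloud(c,d)
    s=(P[...,:2]-E0)@X; t=(P[...,:2]-E0)@np.array([X[1],-X[0]])
    m=(abs(t)<.007)&(s>-.17)&(s<.10)&(P[...,2]>.055)&(P[...,2]<.105)&(abs(abs(s)-.05)>.008)
    s,z=s[m],P[...,2][m]
    for _ in range(4):
        a=np.polyfit(s,z,1); e=z-np.polyval(a,s); k=abs(e)<max(2.5*np.median(abs(e)),.001); s,z=s[k],z[k]
    tb=(P[...,2]<.03)&(P[...,2]>-.03)&(P[...,0]>.35)&(P[...,0]<.68)&(abs(P[...,1])<.3)
    A=np.c_[P[tb][:,:2],np.ones(tb.sum())]; g=np.linalg.lstsq(A,P[tb][:,2],rcond=None)[0]
    # hook end (min s) of tall stuff
    st=r.get_state()
    print('t %.2f lean(head down +) %.4f z@edge %.4f n %d rms %.4f s[%.3f %.3f] tablegrad %.4f off %.4f'%(st['clock'],-a[0],a[1],len(s),e.std(),s.min(),s.max(),g[:2]@X,g@[E0[0],E0[1],1]))
    print(' tcp',(st['tool_pos']*1000).round(1),'F',st['contact_force'].round(2),'tcp s %.1f'%(((st['tool_pos'][:2]-E0)@X)*1000))
E
python3 - <<'E'
from h import *
lean(); lean(); print(r.get_state()['opening'])
E
```

```text
t 3.30 lean(head down +) 0.0777 z@edge 0.0813 n 263 rms 0.0037 s[-0.168 0.100] tablegrad 0.0011 off 0.0009
 tcp [530.5 203.   78.6] F [ 0.39  0.37 -0.54] tcp s 242.0
t 3.35 lean(head down +) 0.0775 z@edge 0.0812 n 233 rms 0.0027 s[-0.168 0.100] tablegrad 0.0008 off 0.0009
 tcp [531.  202.5  79. ] F [ 0.13 -0.36  0.47] tcp s 241.6
0.003589018108502637
```

>>> step_arm:
  series:
    - [-4,0,-15,0,0,0,1]
    - [0,-14,0,0,0,0,1]
    - [0,-12,0,0,0,0,1]
    - [0,-3,0.2,0,0,0,1]
    - [0,-3,0.2,0,0,0,1]
    - [0,-3,0.2,0,0,0,1]
    - [0,0,0,0,0,0,1]

```text
clock: 4.05
tool_pos: [0.5266, 0.1653, 0.0632]
eef_rot: [0.023, 0.997, -0.075, 0.001]
contact_force: [0.2, -0.5, -0.2]
opening: -0.004
finger_force: 0.0
```

>>> step_arm:
  series:
    - [-0.1,-3,0.3,0,0,0,1]
    - [-0.1,-3,0.3,0,0,0,1]
    - [-0.2,-3,0.3,0,0,0,1]
    - [-0.1,-3,0.2,0,0,0,1]

```text
clock: 4.45
tool_pos: [0.526, 0.1544, 0.0641]
eef_rot: [0.022, 0.997, -0.074, 0.001]
contact_force: [0.3, 2.4, -1.0]
opening: 0.006
finger_force: 1.2
```

```bash
python3 - <<'E'
from h import *
lean()
E
```

```text
t 4.50 lean(head down +) 0.0790 z@edge 0.0824 n 257 rms 0.0033 s[-0.168 0.100] tablegrad 0.0016 off 0.0009
 tcp [525.9 153.3  64.1] F [-0.37  1.1  -0.3 ] tcp s 192.2
```

>>> step_arm:
  series:
    - [-0.1,-3,0.3,0,0,0,1]
    - [-0.2,-3,0.3,0,0,0,1]
    - [-0.1,-3,0.2,0,0,0,1]
    - [-0.2,-3,0.3,0,0,0,1]
    - [-0.1,-3,0.3,0,0,0,1]
    - [-0.1,-3,0.2,0,0,0,1]
    - [0,0,0,0,0,0,1]
    - [0.4,8,-0.7,0,0,0,1]
    - [0,0,0,0,0,0,1]
    - [0,0,0,0,0,0,1]
    - [0,0,0,0,0,0,1]

```text
clock: 5.6
tool_pos: [0.5253, 0.1432, 0.0649]
eef_rot: [0.023, 0.997, -0.075, 0.001]
contact_force: [-0.2, 0.5, 0.0]
opening: 0.006
finger_force: 0.0
```

```bash
python3 - <<'E'
from h import *
lean()
E
```

```text
t 5.65 lean(head down +) 0.0331 z@edge 0.0817 n 254 rms 0.0032 s[-0.169 0.100] tablegrad 0.0012 off 0.0010
 tcp [525.4 143.2  64.9] F [-0.08 -0.84  0.55] tcp s 182.1
```

>>> step_arm:
  series:
    - [0,0,0,0,0,0,1]
    - [0,0,0,0,0,0,1]
    - [0,0,0,0,0,0,1]

```text
clock: 5.95
tool_pos: [0.5255, 0.1436, 0.065]
eef_rot: [0.023, 0.997, -0.075, 0.001]
contact_force: [-0.0, 0.5, -0.4]
opening: 0.002
finger_force: 0.0
```

```bash
cat >> h.py <<'E'
def lean2():
    im,d,c=snap('top'); P=cloud(c,d)
    s=(P[...,:2]-E0)@X; t=(P[...,:2]-E0)@np.array([X[1],-X[0]])
    for lo in np.arange(-.18,.12,.03):
        m=(abs(t)<.012)&(s>lo)&(s<lo+.03)&(P[...,2]>.05)&(P[...,2]<.11)
        if m.sum(): print('%.2f:%s'%(lo+.015,np.percentile(P[...,2][m]*1000,[20,50,80]).round(1)),end=' ')
    m=(abs(t)<.03)&(P[...,2]>.05)&(P[...,2]<.13); print('s range',s[m&(abs(s)<.25)].min().round(4))
E
python3 - <<'E'
from h import *
lean();lean2()
E
```

```text
t 6.00 lean(head down +) 0.0392 z@edge 0.0824 n 244 rms 0.0033 s[-0.169 0.100] tablegrad 0.0014 off 0.0011
 tcp [525.5 143.6  65. ] F [ 1.07  0.43 -0.51] tcp s 182.4
-0.16:[86.3 88.9 92.8] -0.14:[83.6 87.  89.8] -0.10:[83.2 87.  91.5] -0.07:[81.4 83.9 87.8] -0.04:[78.8 81.8 85.7] -0.01:[76.1 79.  84.1] 0.01:[75.9 80.5 85. ] 0.04:[76.2 81.9 84.9] 0.07:[74.1 76.8 80.5] 0.11:[72.9 76.9 81.1] s range -0.2207
```

>>> step_arm:
  series:
    - [0,0,9,0,0,0,1]
    - [-0.2,-4,0,0,0,0,1]
    - [-0.2,-3,0,0,0,0,1]
    - [0,-1,0,0,0,0,1]
    - [0,-1,0,0,0,0,1]
    - [-0.1,-1,0.1,0,0,0,1]
    - [0,-1,0,0,0,0,1]
    - [0,-0.6,0,0,0,0,1]
    - [0,0,0,0,0,0,1]

```text
clock: 6.95
tool_pos: [0.5251, 0.1325, 0.0741]
eef_rot: [0.023, 0.997, -0.075, 0.001]
contact_force: [0.4, 2.3, 0.5]
opening: 0.008
finger_force: 1.3
```

>>> step_arm:
  series:
    - [0.2,4,0,0,0,0,1]
    - [0.4,8,0,0,0,0,1]
    - [0,0,0,0,0,0,1]
    - [0,0,0,0,0,0,1]
    - [0,0,0,0,0,0,1]
    - [0,0,0,0,0,0,1]
    - [0,0,0,0,0,0,1]
    - [0,0,0,0,0,0,1]

```text
clock: 7.75
tool_pos: [0.5256, 0.1439, 0.0741]
eef_rot: [0.023, 0.997, -0.075, 0.001]
contact_force: [-0.5, 0.5, 0.2]
opening: 0.007
finger_force: 0.0
```

```bash
python3 - <<'E'
from h import *
for i in range(4): lean()
E
```

```text
t 7.80 lean(head down +) 0.0180 z@edge 0.0819 n 253 rms 0.0031 s[-0.170 0.100] tablegrad 0.0011 off 0.0010
 tcp [525.6 143.9  74.1] F [-0.24 -0.63 -0.21] tcp s 182.8
t 7.85 lean(head down +) 0.0245 z@edge 0.0825 n 231 rms 0.0030 s[-0.169 0.100] tablegrad 0.0015 off 0.0010
 tcp [525.6 144.   74.1] F [-0.59  0.97 -0.18] tcp s 182.8
t 7.90 lean(head down +) 0.0267 z@edge 0.0817 n 257 rms 0.0038 s[-0.169 0.100] tablegrad 0.0012 off 0.0010
 tcp [525.6 144.   74.1] F [-0.35  0.36  0.06] tcp s 182.9
t 7.95 lean(head down +) 0.0259 z@edge 0.0817 n 247 rms 0.0032 s[-0.169 0.100] tablegrad 0.0014 off 0.0010
 tcp [525.6 144.   74.1] F [ 0.21 -1.01 -0.4 ] tcp s 182.9
```

>>> step_arm:
  series:
    - [0,0,2.5,0,0,0,1]
    - [-0.3,-6,0,0,0,0,1]
    - [-0.2,-4,0,0,0,0,1]
    - [0,-1,0,0,0,0,1]
    - [0,-1,0,0,0,0,1]
    - [-0.1,-1,0.1,0,0,0,1]
    - [0,-1,0,0,0,0,1]
    - [0,-0.4,0,0,0,0,1]
    - [0,0,0,0,0,0,1]

```text
clock: 8.85
tool_pos: [0.5251, 0.1301, 0.0767]
eef_rot: [0.023, 0.997, -0.075, 0.001]
contact_force: [-0.4, 2.2, 0.4]
opening: 0.007
finger_force: 1.3
```

>>> step_arm:
  series:
    - [0.2,4,0,0,0,0,1]
    - [0.4,8,0,0,0,0,1]
    - [0,0,0,0,0,0,1]
    - [0,0,0,0,0,0,1]
    - [0,0,0,0,0,0,1]
    - [0,0,0,0,0,0,1]
    - [0,0,0,0,0,0,1]
    - [0,0,0,0,0,0,1]

```text
clock: 9.65
tool_pos: [0.5256, 0.1415, 0.0767]
eef_rot: [0.023, 0.997, -0.075, 0.001]
contact_force: [0.1, -1.0, 0.3]
opening: 0.004
finger_force: 0.0
```

```bash
python3 - <<'E'
from h import *
for i in range(4): lean()
E
```

```text
t 9.70 lean(head down +) 0.0054 z@edge 0.0816 n 245 rms 0.0033 s[-0.170 0.100] tablegrad 0.0015 off 0.0010
 tcp [525.6 141.5  76.7] F [1.24 0.56 0.18] tcp s 180.4
t 9.75 lean(head down +) 0.0039 z@edge 0.0821 n 235 rms 0.0027 s[-0.170 0.099] tablegrad 0.0006 off 0.0010
 tcp [525.6 141.6  76.7] F [-0.27  0.45 -0.33] tcp s 180.4
t 9.80 lean(head down +) 0.0036 z@edge 0.0823 n 248 rms 0.0034 s[-0.170 0.099] tablegrad 0.0015 off 0.0010
 tcp [525.6 141.6  76.7] F [-0.2  -0.14  0.1 ] tcp s 180.5
t 9.85 lean(head down +) 0.0068 z@edge 0.0816 n 251 rms 0.0034 s[-0.170 0.099] tablegrad 0.0018 off 0.0010
 tcp [525.6 141.6  76.7] F [-0.53  0.57 -1.19] tcp s 180.5
```

>>> step_arm:
  series:
    - [0,0,0,0,0,0,1]
    - [-0.3,-6,0,0,0,0,1]
    - [-0.2,-3,0,0,0,0,1]
    - [0,-1,0,0,0,0,1]
    - [0,-1,0,0,0,0,1]
    - [-0.1,-0.6,0,0,0,0,1]
    - [0,-0.5,0,0,0,0,1]
    - [0,0,0,0,0,0,1]
    - [0,0,0,0,0,0,1]

```text
clock: 10.75
tool_pos: [0.525, 0.1298, 0.0767]
eef_rot: [0.023, 0.997, -0.075, 0.001]
contact_force: [0.3, 0.4, 0.5]
opening: 0.007
finger_force: 0.2
```

>>> step_arm:
  series:
    - [0.2,4,0,0,0,0,1]
    - [0.6,12,0,0,0,0,1]
    - [0,30,10,0,0,0,1]
    - [0,10,45,0.05,0,0,1]
    - [0,-30,50,0.1,0,0,0.5]
    - [0,-45,50,0,0,0,0.5]
    - [5,-45,50,0,0,0,0.5]
    - [0,-40,15,0,0,0,0.5]
    - [0,-40,0,0,0,0,0.5]
    - [0,0,0,0,0,0,0.5]
    - [0,0,0,0,0,0,0.5]

```text
clock: 11.85
tool_pos: [0.5296, 0.013, 0.2639]
eef_rot: [0.024, 1.0, 0.0, -0.001]
contact_force: [0.6, -0.3, 0.2]
opening: 0.5
finger_force: 0.0
```

```bash
cat >> h.py <<'E'
def wl(save=None,verbose=0,ex=(0,0)):
    im,d,c=snap('wrist',save); o,P=stand(im,d,c)
    s=(P[...,:2]-E0)@X; t=(P[...,:2]-E0)@np.array([X[1],-X[0]])
    sh=[x for x in o['shoe'] if abs(x[0][1]+.0387)<.015]
    z=P[...,2]
    m=(abs(t)<.008)&(s>-.15)&(s<.09)&(z>.066)&(z<.098)&(abs(abs(s)-.05)>.006)&~((s>ex[0])&(s<ex[1]))
    a=np.polyfit(s[m],z[m],1); e=z[m]-np.polyval(a,s[m]); k=abs(e)<.003; a=np.polyfit(s[m][k],z[m][k],1)
    b=(abs(t)<.10)&(abs(t)>.05)&(abs(s)<.2)&(abs(z)<.01); tb=np.polyfit(s[b],z[b],1)
    mm=(abs(t)<.03)&(z>.06)&(z<.13)&(abs(s)<.25)
    st=r.get_state()
    print('t %.2f lean %.4f table %.4f z@edge %.4f n %d, arm s range %.4f %.4f'%(st['clock'],-a[0],-tb[0],a[1],k.sum(),s[mm].min(),s[mm].max()))
    print('tcp',st['tool_pos'].round(4),st['eef_rot'].round(3)); 
    for k in o:
        for x in o[k]: print(k,x[:2])
    return im,P,s,t
E
python3 - <<'E'
from h import *
wl('w3.png')
E
```

```text
t 11.90 lean 0.0054 table -0.0012 z@edge 0.0813 n 3149, arm s range -0.2271 0.1555
tcp [0.5296 0.0145 0.2638] [ 0.022  1.     0.001 -0.001]
posts ([0.5002, -0.0876, 0.094], 42)
posts ([0.5048, 0.0119, 0.0947], 34)
posts ([0.5235, 0.0987, 0.0938], 971)
posts ([0.5068, -0.25, 0.0987], 10)
posts ([0.5297, -0.0888, 0.0941], 39)
posts ([0.5343, 0.0105, 0.0943], 34)
shoe ([0.5012, -0.0376, 0.0699], 264)
shoe ([0.4992, -0.0856, 0.0664], 27)
shoe ([0.5295, -0.0869, 0.0699], 20)
shoe ([0.5346, -0.0391, 0.0698], 191)
```

```bash
python3 - <<'E'
from h import *
im,P,s,t=wl()
z=P[...,2]
for lo in (-.03,-.02,.012,.02,.03):
    m=(s>lo)&(s<lo+.01)&(abs(t)<.02)&(z>.077)&(z<.086); print(lo,t[m].min().round(4),t[m].max().round(4),t[m].mean().round(4),m.sum())
print(r.get_state()['q'].round(3))
E
```

```text
t 11.95 lean 0.0059 table -0.0012 z@edge 0.0814 n 3191, arm s range -0.2260 0.1561
tcp [0.5295 0.0152 0.2637] [ 0.022  1.     0.001 -0.001]
posts ([0.5002, -0.0875, 0.0944], 40)
posts ([0.5045, 0.0119, 0.0946], 32)
posts ([0.5235, 0.0988, 0.0938], 971)
posts ([0.5058, -0.2502, 0.0985], 7)
posts ([0.5299, -0.0889, 0.0941], 40)
posts ([0.5343, 0.0102, 0.0944], 32)
shoe ([0.501, -0.0379, 0.0697], 261)
shoe ([0.4998, -0.0856, 0.0668], 27)
shoe ([0.5299, -0.087, 0.0706], 22)
shoe ([0.5345, -0.0396, 0.0698], 190)
-0.03 -0.0099 0.0094 -0.0004 185
-0.02 -0.0097 0.0093 -0.0003 181
0.012 -0.0097 0.0094 -0.0006 174
0.02 -0.0097 0.0094 -0.0007 182
0.03 -0.0097 0.0096 -0.0006 189
[ 0.149  0.553 -0.42   1.813  0.29   0.838  1.115]
```

>>> step_arm:
  series:
    - [-6,27,-4,0,0,0.138,0.5]
    - [-6,27,-4,0,0,0.138,0.5]
    - [-6,27,-4,0,0,0.138,0.5]
    - [-6,27,-5,0,0,0.138,0.5]
    - [-6,27,-5,0,0,0.138,0.5]
    - [-6,27,-5,0,0,0.138,0.5]
    - [-6,27,-5,0,0,0.138,0.5]
    - [-6,27,-5,0,0,0.138,0.5]
    - [-6,26,-5,0,0,0.138,0.5]
    - [-6,26,-5,0,0,0.138,0.5]
    - [-6,26,-5,0,0,0.138,0.5]
    - [-6,26,-5,0,0,0.138,0.5]
    - [-6,26,-5,0,0,0.138,0.5]
    - [0,0,0,0,0,0,0.5]
    - [0,0,0,0,0,0,0.5]

```text
clock: 13.45
tool_pos: [0.4501, 0.3605, 0.2014]
eef_rot: [0.768, -0.641, -0.0, 0.001]
contact_force: [0.8, 0.3, -0.2]
opening: 0.502
finger_force: 0.0
```

```bash
python3 - <<'E'
from h import *
im,d,c=snap('wrist','w4.png'); P=cloud(c,d); st=r.get_state()
print(st['clock'],st['tool_pos'],st['eef_rot'].round(4),st['q'].round(2),proj(c,[.4504,.3328,.035]))
Rm=R.from_quat(st['eef_rot']).as_matrix(); print('tool y ang',np.degrees(np.arctan2(Rm[1,1],Rm[0,1])),'z',Rm[:,2].round(3))
dd=np.hypot(P[...,0]-.4504,P[...,1]-.3328)<.024
for lo,hi in [(.028,.045),(.006,.045)]:
    m=dd&(P[...,2]>lo)&(P[...,2]<hi); q=P[m]
    print(len(q),cv2.minAreaRect((q[:,:2]*1000).astype(np.float32)))
E
```

```text
13.5 [0.45086381 0.35929489 0.20148694] [ 7.670e-01 -6.416e-01  5.000e-04  9.000e-04] [-0.3   0.79 -0.83  1.73  0.7   0.94  1.91] [279.98200963 163.30487029]
tool y ang -169.8244185304456 z [-0.    -0.002 -1.   ]
248 ((450.86083984375, 332.85272216796875), (8.850127220153809, 23.530746459960938), 10.440061569213867)
708 ((450.9283752441406, 333.14776611328125), (29.3459529876709, 24.13143539428711), 10.978714942932129)
```

>>> step_arm:
  series:
    - [0,-13,-40,0,0,0,0.5]
    - [0,-13,-40,0,0,0,0.5]
    - [0,0,-40,0,0,0,0.5]
    - [0,0,-40,0,0,0,0.5]
    - [0,0,-18,0,0,0,0.5]
    - [0,0,0,0,0,0,0.5]
    - [0,0,0,0,0,0,0.5]

```text
clock: 14.2
tool_pos: [0.452, 0.3328, 0.0244]
eef_rot: [0.767, -0.642, 0.001, 0.0]
contact_force: [0.4, 0.6, 0.7]
opening: 0.504
finger_force: 0.0
```

Correct 1 mm in x and 10 mm down, then grip.

>>> step_arm:
  series:
    - [-1,0,-8,0,0,0,0.5]
    - [0,0,-2,0,0,0,0.5]
    - [0,0,0,0,0,0,1]
    - [0,0,0,0,0,0,1]
    - [0,0,0,0,0,0,1]
    - [0,0,0,0,0,0,1]
    - [0,0,0,0,0,0,1]
    - [0,0,0,0,0,0,1]
  force: 15

```text
clock: 15.0
tool_pos: [0.4506, 0.3331, 0.0139]
eef_rot: [0.767, -0.642, 0.0, 0.0]
contact_force: [1.0, 0.1, 0.9]
opening: 0.121
finger_force: 15.0
```

>>> step_arm:
  series:
    - [0,0,20,0,0,0,1]
    - [0,0,40,0,0,0,1]
    - [0,0,45,0,0,0,1]
    - [6,-30,40,0,0,-0.024,1]
    - [7,-40,5,0,0,-0.025,1]
    - [7,-40,0,0,0,-0.025,1]
    - [7,-40,0,0,0,-0.025,1]
    - [7,-40,0,0,0,-0.025,1]
    - [7,-40,0,0,0,-0.025,1]
    - [7,-40,0,0,0,-0.025,1]
    - [7,-40,0,0,0,-0.025,1]
    - [7,-40,0,0,0,-0.025,1]
    - [4,-22,0,0,0,0,1]
    - [0,0,0,0,0,0,1]
    - [0,0,0,0,0,0,1]

```text
clock: 16.5
tool_pos: [0.5163, -0.0383, 0.1635]
eef_rot: [-0.69, 0.724, -0.0, -0.0]
contact_force: [0.2, 0.1, 0.7]
opening: 0.11
finger_force: 15.0
```

```bash
python3 - <<'E'
from h import *
im,P,s,t=wl('w5.png'); z=P[...,2]
st=r.get_state(); Rm=R.from_quat(st['eef_rot']).as_matrix(); print('tool y ang',np.degrees(np.arctan2(Rm[1,1],Rm[0,1])),'z',Rm[:,2].round(3),'op',st['opening'],st['q'].round(2),'goal off',(E0-st['tool_pos'][:2]))
for lo in np.arange(-.12,.04,.01):
    m=(s>lo)&(s<lo+.01)&(abs(t)<.02)&(z>.074)&(z<.09)
    if m.sum()>10: print(lo.round(3),t[m].min().round(4),t[m].max().round(4),t[m].mean().round(4),m.sum())
E
```

```text
t 16.55 lean 0.0155 table -0.0005 z@edge 0.0805 n 4993, arm s range -0.1397 0.1360
tcp [ 0.5163 -0.0373  0.1636] [-0.691  0.723  0.     0.   ]
posts ([0.5302, -0.0896, 0.0948], 71)
posts ([0.5004, -0.0882, 0.0949], 70)
posts ([0.5234, 0.0828, 0.0907], 75)
shoe ([0.5341, -0.04, 0.0698], 398)
shoe ([0.5012, -0.0386, 0.0698], 412)
tool y ang 177.42444869253146 z [ 0.  0. -1.] op 0.10970787716001933 [ 0.44  0.77 -0.77  1.94  0.78  0.76  2.3 ] goal off [ 0.00095296 -0.00143449]
-0.12 -0.01 0.01 0.0 514
-0.11 -0.0095 0.0096 -0.0 485
-0.1 -0.0096 0.0098 0.0001 496
-0.09 -0.0098 0.0099 0.0 458
-0.08 -0.0099 0.0101 0.0001 475
-0.07 -0.0093 0.0102 0.0003 426
-0.06 -0.0153 0.0162 0.0003 422
-0.05 -0.0118 0.0125 0.0001 415
-0.04 -0.0096 0.0099 0.0002 385
-0.03 -0.0097 0.0101 0.0002 368
-0.02 -0.0097 0.0102 0.0005 371
-0.01 -0.0091 0.0103 0.0004 339
-0.0 -0.0092 0.0097 0.0004 354
0.01 -0.0092 0.0098 0.0002 155
```

View pics/w5.png

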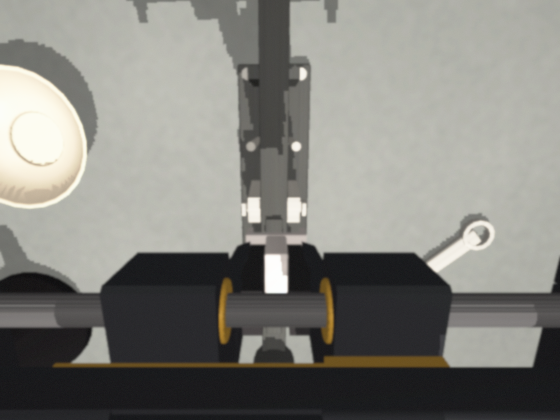

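The wrist view shows the saddle held at (276,270), hanging over the bar just past the shoe ends at (253,210) and (294,210). Everything lines up, so I'll check the held saddle's position and the lean from the clear half only.

```bash
python3 - <<'E'
from h import *
im,P,s,t=wl(ex=(-.02,.2)); z=P[...,2]; st=r.get_state()
m=(abs(s)<.02)&(abs(t)<.02)
tz=st['tool_pos'][2]
v,u=np.mgrid[:420,:560]
for lo,hi in [(tz+.017,tz+.024),(tz-.008,tz-.001)]:
    k=m&(z>lo)&(z<hi)&(u>240)&(u<310)
    if k.sum(): print(k.sum(),'t',np.percentile(t[k],[2,50,98]).round(4),'s',np.percentile(s[k],[2,50,98]).round(4),'z',z[k].mean())
print('tcp s,t',(st['tool_pos'][:2]-E0)@X,(st['tool_pos'][:2]-E0)@np.array([X[1],-X[0]]))
for lo in (-.12,-.08,-.04,-.02):
    k=(abs(t)<.006)&(s>lo-.005)&(s<lo+.005)&(z>.07)&(z<.095); print(lo,np.median(z[k]).round(5))
E
```

```text
t 16.60 lean 0.0201 table -0.0003 z@edge 0.0800 n 4009, arm s range -0.1386 0.1363
tcp [ 0.5163 -0.0368  0.1637] [-0.691  0.722 -0.     0.   ]
posts ([0.5301, -0.0896, 0.0947], 74)
posts ([0.5005, -0.0882, 0.0949], 72)
posts ([0.5235, 0.0832, 0.091], 114)
shoe ([0.534, -0.0399, 0.0698], 395)
shoe ([0.5011, -0.0383, 0.0698], 411)
1441 t [-0.0142 -0.0011  0.012 ] s [-0.0107 -0.005   0.0069] z 0.1844553520008296
519 t [-0.0158 -0.001   0.0132] s [-0.0109 -0.0096 -0.0061] z 0.1602480528095475
tcp s,t 0.0018213733087398835 -0.001018515123061579
-0.12 0.08244
-0.08 0.0818
-0.04 0.08075
-0.02 0.08043
```

```bash
python3 - <<'E'
from h import *
A=[]
for i in range(8):
    im,d,c=snap('top'); P=cloud(c,d); z=P[...,2]
    s=(P[...,:2]-E0)@X; t=(P[...,:2]-E0)@np.array([X[1],-X[0]])
    m=(abs(t)<.008)&(z>.05)&(z<.11)&(((s>-.165)&(s<-.06))|((s>.065)&(s<.10)))
    A.append(np.c_[s[m],z[m]])
a=np.vstack(A)
for it in range(4):
    p=np.polyfit(a[:,0],a[:,1],1); e=a[:,1]-np.polyval(p,a[:,0]); a=a[abs(e)<.008]
print(-p[0],p[1],len(a),e.std(), r.get_state()['clock'])
for lo in np.arange(-.165,.1,.02):
    k=(a[:,0]>lo)&(a[:,0]<lo+.02)
    if k.sum(): print(lo.round(3),a[k,1].mean().round(4),k.sum())
E
```

```text
0.008145043382659988 0.08218611824002005 731 0.003773032976423358 17.0
-0.165 0.0831 225
-0.145 0.0839 135
0.055 0.0815 112
0.075 0.0813 194
0.095 0.0819 65
```

>>> step_arm:
  series:
    - [1.2,-1.7,-20,0,0,0,1]
    - [0,0,-30,0,0,0,1]
    - [0,0,-13,0,0,0,1]
    - [0,0,0,0,0,0,1]
    - [0,0,0,0,0,0,1]

```text
clock: 17.5
tool_pos: [0.518, -0.0401, 0.1009]
eef_rot: [-0.691, 0.723, -0.0, -0.0]
contact_force: [-0.3, 0.7, -0.1]
opening: 0.115
finger_force: 15.0
```

```bash
python3 - <<'E'
from h import *
im,d,c=snap('wrist','w6.png'); P=cloud(c,d); st=r.get_state(); z=P[...,2]; tz=st['tool_pos'][2]
s=(P[...,:2]-E0)@X; t=(P[...,:2]-E0)@np.array([X[1],-X[0]])
T=(st['tool_pos'][:2]-E0); print(st['tool_pos'],'s',T@X,'t',T@[X[1],-X[0]],st['contact_force'])
v,u=np.mgrid[:420,:560]
for lo,hi in [(tz+.017,tz+.024),(tz-.006,tz+.001)]:
    k=(abs(s)<.02)&(abs(t)<.02)&(z>lo)&(z<hi)
    print(k.sum(),'t',np.percentile(t[k],[2,50,98]).round(4),'s',np.percentile(s[k],[2,50,98]).round(4))
k=(s>-.04)&(s<-.02)&(abs(t)<.02)&(z>.074)&(z<.09); print('bar t',np.percentile(t[k],[1,50,99]))
k=(abs(s)<.03)&(abs(t)<.03)&(z>.066)&(z<.073); print('shoe s',np.percentile(s[k],[2,50,98]),k.sum())
E
```

```text
[ 0.51829295 -0.04010419  0.10132908] s -0.001354352007088421 t 0.0011068198923228586 [-0.02034405 -0.41607753  0.03341131]
1589 t [-0.0171  0.0007  0.0179] s [-0.0134 -0.009   0.0041]
564 t [-0.0139  0.0003  0.0146] s [-0.0137 -0.0121 -0.0089]
bar t [-0.00942838  0.00024671  0.00989477]
shoe s [-0.01025222 -0.00512747  0.00371851] 545
```

View pics/w6.png

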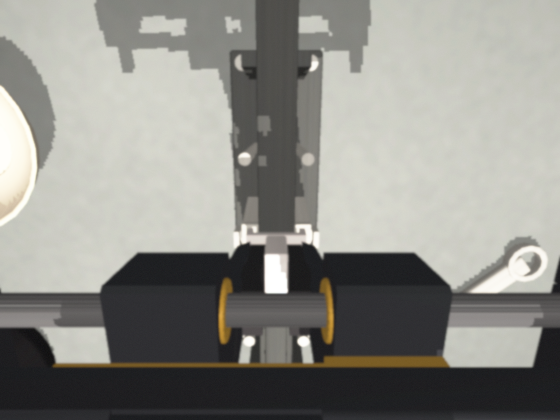

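The saddle's bridge spans columns 245–312 around the bar and is centred across it, but it sits about 1.4 mm too far towards the hook. I'll correct that and lower it.

>>> step_arm:
  series:
    - [-0.1,1.4,0,0,0,0,1]
    - [0,0,-4,0,0,0,1]
    - [0,0,-4,0,0,0,1]
    - [0,0,-3,0,0,0,1]
    - [0,0,-1.5,0,0,0,1]
    - [0,0,0,0,0,0,1]
    - [0,0,0,0,0,0,1]

```text
clock: 18.25
tool_pos: [0.5176, -0.039, 0.0879]
eef_rot: [-0.69, 0.723, -0.0, -0.0]
contact_force: [-0.2, 0.5, 0.3]
opening: 0.112
finger_force: 15.0
```

>>> step_arm:
  series:
    - [0,0,-0.8,0,0,0,1]
    - [0,0,0,0,0,0,1]
    - [0,0,0,0,0,0,0.8]
    - [0,0,0,0,0,0,0.7]
    - [0,0,0,0,0,0,0.7]
    - [0,0,0,0,0,0,0.7]

```text
clock: 18.85
tool_pos: [0.5176, -0.0391, 0.0872]
eef_rot: [-0.69, 0.723, -0.0, -0.0]
contact_force: [0.3, -0.3, -0.4]
opening: 0.305
finger_force: 0.0
```

>>> step_arm:
  series:
    - [0,0,3,0,0,0,0.7]
    - [0,0,10,0,0,0,0.7]
    - [0,0,30,0,0,0,0.7]
    - [0,0,45,0,0,0,0.7]
    - [0,30,45,0,0,0,0.7]
    - [0,30,40,0,0,0,0.7]
    - [0,30,30,0,0,0,0.7]
    - [0,30,0,0,0,0,0.7]
    - [0,0,0,0,0,0,0.7]
    - [0,0,0,0,0,0,0.7]
    - [0,0,0,0,0,0,0.7]

```text
clock: 19.95
tool_pos: [0.5173, 0.0771, 0.2864]
eef_rot: [-0.69, 0.724, -0.001, -0.001]
contact_force: [0.1, -0.1, -0.1]
opening: 0.304
finger_force: 0.0
```

```bash
cat >> h.py <<'E'
def chk(save):
    im,P,s,t=wl(save,ex=(-.017,.017)); z=P[...,2]
    for nm,lo,hi in [('fin',.101,.116),('bridge',.082,.09)]:
        k=(abs(s)<.03)&(abs(t)<.02)&(z>lo)&(z<hi)
        if k.sum(): print(nm,k.sum(),'t',np.percentile(t[k],[2,50,98]).round(4),'s',np.percentile(s[k],[2,50,98]).round(4),'z',np.median(z[k]).round(4))
    for lo in (-.18,-.15,-.12,-.08,-.03,.03,.08,.1):
        k=(abs(t)<.006)&(abs(s-lo)<.006)&(z>.07)&(z<.095)
        if k.sum(): print(lo,np.mean(z[k]).round(5),k.sum(),end='; ')
E
python3 - <<'E'
from h import *
chk('w7.png')
E
```

```text
t 20.00 lean -0.0027 table -0.0016 z@edge 0.0811 n 1516, arm s range -0.0657 0.1554
tcp [0.5173 0.077  0.2863] [-0.69   0.724 -0.    -0.001]
posts ([0.5303, -0.0889, 0.094], 49)
posts ([0.5005, -0.0873, 0.0944], 48)
posts ([0.518, -0.0267, 0.0962], 11)
posts ([0.535, 0.0107, 0.0949], 28)
posts ([0.5051, 0.012, 0.0951], 27)
posts ([0.5243, 0.0987, 0.0939], 797)
shoe ([0.5298, -0.0865, 0.0679], 25)
shoe ([0.5004, -0.0853, 0.0682], 26)
shoe ([0.5367, -0.0396, 0.0696], 136)
shoe ([0.4983, -0.0378, 0.0696], 132)
fin 306 t [-0.0046  0.0001  0.005 ] s [-0.0113  0.0004  0.0121] z 0.1078
bridge 677 t [-0.0146 -0.0003  0.0148] s [-0.0124  0.0037  0.0289] z 0.0837
-0.03 0.08057 159; 0.03 0.0823 134; 0.08 0.0813 122; 0.1 0.0806 111;
```

The saddle is seated within 0.5 mm of the edge. But the bar's top isn't uniform: it steps up slightly on the head side, which biases my lean fit. I'll repeat the first overhead view and compare it with the saved, known-tipped profile.

>>> step_arm:
  series:
    - [1,-9,1,0,0,-0.14,0.7]
    - [1,-9,1,0,0,-0.14,0.7]
    - [1,-9,1,0,0,-0.14,0.7]
    - [1,-9,1,0,0,-0.14,0.7]
    - [1,-9,1,0,0,-0.14,0.7]
    - [1,-9,1,0,0,-0.14,0.7]
    - [1,-9,1,0,0,-0.14,0.7]
    - [1,-9,1,0,0,-0.14,0.7]
    - [1,-9,1,0,0,-0.14,0.7]
    - [1,-9,1,0,0,-0.14,0.7]
    - [1,-4,1,0,0,-0.14,0.7]
    - [1,0,0,0,0,-0.03,0.7]
    - [0,0,0,0,0,0,0.7]
    - [0,0,0,0,0,0,0.7]

```text
clock: 21.4
tool_pos: [0.5294, -0.0152, 0.2975]
eef_rot: [0.022, 1.0, 0.0, -0.001]
contact_force: [-0.3, -0.2, 0.3]
opening: 0.3
finger_force: 0.0
```

```bash
cat >> h.py <<'E'
import pickle
def prof(P):
    s=(P[...,:2]-E0)@X; t=(P[...,:2]-E0)@np.array([X[1],-X[0]]); z=P[...,2]
    m=(abs(t)<.007)&(z>.055)&(z<.12)&(abs(s)<.24); s,z=s[m],z[m]
    hook=s.min(); head=np.percentile(s,99.8); return s,z,hook,head
def diff(n=3,save='w8.png'):
    s0,z0,h0,e0=prof(cloud(pickle.load(open('w2c','rb')),np.load('w2d.npy')))
    Z=[]
    for i in range(n):
        im,d,c=snap('wrist',save); Z.append(d)
    d=np.median(Z,0); P=cloud(c,d); s1,z1,h1,e1=prof(P)
    sh=e0-e1; print('hook',h0,h1,'head',e0,e1)
    b=np.arange(-.17,.125,.008); A=[]
    sh=.0325 if not(.02<sh<.05) else sh
    for x in b:   # x in old s
        k0=abs(s0-x)<.004; k1=abs(s1-(x-sh))<.004
        bad=abs(x)<.02 and 0
        xn=x-sh
        if k0.sum()>5 and k1.sum()>5 and abs(xn)>.02 and abs(abs(x)-.05)>.01 and abs(abs(xn)-.05)>.01: A.append((xn,np.median(z1[k1]),np.median(z0[k0])))
    A=np.array(A); 
    p0=np.polyfit(A[:,0],A[:,2],1); dz=A[:,1]-A[:,2]; p=np.polyfit(A[:,0],dz,1)
    print('old raw slope',p0[0],'lean change',p[0],'res',(dz-np.polyval(p,A[:,0])).std(),len(A)); print('lean now if old .0885: %.4f'%(.0885-p[0]))
    h=A[:,0]<-.02; print('hook half raw old/new',np.polyfit(A[h,0],A[h,2],1)[0],np.polyfit(A[h,0],A[h,1],1)[0]); print((A*1000).round(1).tolist())
    st=r.get_state(); print(st['clock'],st['tool_pos'].round(4),st['q'].round(2)); return P
E
python3 - <<'E'
from h import *
diff()
E
```

```text
hook -0.19339874288017395 -0.22852537170706969 head 0.18735232809130073 0.15434933786773405
old raw slope -0.07690899622532986 lean change 0.0686836735601298 res 0.00011901243491775545 23
lean now if old .0885: 0.0198
hook half raw old/new -0.08776820271896661 -0.020323273691680476
[[-203.0, 84.1, 95.3], [-195.0, 84.0, 94.7], [-187.0, 83.8, 94.0], [-179.0, 83.6, 93.1], [-171.0, 83.3, 92.5], [-163.0, 83.4, 91.8], [-155.0, 83.1, 91.0], [-147.0, 83.0, 90.2], [-139.0, 82.8, 89.6], [-131.0, 82.6, 88.9], [-123.0, 82.5, 88.4], [-115.0, 82.3, 87.5], [-107.0, 82.2, 86.8], [-99.0, 82.0, 86.0], [-67.0, 81.3, 83.6], [-35.0, 80.7, 80.5], [-27.0, 80.5, 79.8], [29.0, 82.3, 77.5], [37.0, 82.2, 77.0], [61.0, 81.8, 74.9], [69.0, 81.5, 74.2], [77.0, 81.3, 73.3], [85.0, 81.2, 72.5]]
21.55 [ 0.5294 -0.0152  0.2977] [ 0.24  0.52 -0.46  1.77  0.28  0.93  1.18]
```

View pics/w8.png

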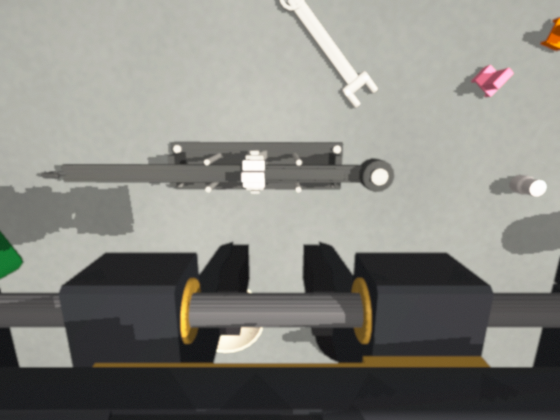

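The saddle sits over the shoe at (254,172). The comparison, with only 0.1 mm scatter, shows the arm still leans 0.020 rad head-down, so it's about 2 mm off balance and my earlier estimate was biased low. I'll do it properly: take the saddle off, rebalance the bare arm, then mark it again.

>>> step_arm:
  series:
    - [-1,-2,0,0,0,0.143,0.7]
    - [-1,-2,0,0,0,0.143,0.7]
    - [-1,-2,-10,0,0,0.143,0.7]
    - [-1,-2,-10,0,0,0.143,0.7]
    - [-1,-2,-15,0,0,0.143,0.7]
    - [-1,-2,-15,0,0,0.143,0.7]
    - [-1,-2,-15,0,0,0.143,0.7]
    - [-1,-2,-15,0,0,0.143,0.7]
    - [-1,-2,-15,0,0,0.143,0.7]
    - [-1,-2,-15,0,0,0.143,0.7]
    - [-1,-2,-15,0,0,0.141,0.7]
    - [0,-2,-15,0,0,0,0.7]
    - [0,0,-10,0,0,0,0.7]
    - [0,0,0,0,0,0,0.7]
    - [0,0,0,0,0,0,0.7]

```text
clock: 23.05
tool_pos: [0.5188, -0.039, 0.148]
eef_rot: [-0.691, 0.723, -0.001, -0.0]
contact_force: [0.5, -0.0, -0.1]
opening: 0.303
finger_force: 0.0
```

>>> step_arm:
  series:
    - [-1,0,-20,0,0,0,0.7]
    - [0,0,-25,0,0,0,0.7]
    - [0,0,-10,0,0,0,0.7]
    - [0,0,-4.5,0,0,0,0.7]
    - [0,0,0,0,0,0,0.7]
    - [0,0,0,0,0,0,0.8]
    - [0,0,0,0,0,0,0.9]
    - [0,0,0,0,0,0,1]
    - [0,0,0,0,0,0,1]
    - [0,0,0,0,0,0,1]
  force: 10

```text
clock: 24.05
tool_pos: [0.5181, -0.0393, 0.089]
eef_rot: [-0.691, 0.723, -0.001, 0.0]
contact_force: [-1.7, -1.0, 6.1]
opening: 0.111
finger_force: 10.0
```

>>> step_arm:
  series:
    - [0,0,3,0,0,0,1]
    - [0,0,8,0,0,0,1]
    - [0,0,25,0,0,0,1]
    - [0,0,40,0,0,0,1]
    - [-1,41,0,0,0,0,1]
    - [-1,41,0,0,0,0,1]
    - [-1,41,0,0,0,0,1]
    - [-1,41,0,0,0,0,1]
    - [-1,41,0,0,0,0,1]
    - [-1,42,0,0,0,0,1]
    - [-2,42,0,0,0,0,1]
    - [0,0,-40,0,0,0,1]
    - [0,0,-40,0,0,0,1]
    - [0,0,-40,0,0,0,1]
    - [0,0,-15,0,0,0,1]
    - [0,0,0,0,0,0,1]
    - [0,0,0,0,0,0,1]

```text
clock: 25.75
tool_pos: [0.5102, 0.2504, 0.0306]
eef_rot: [-0.691, 0.723, -0.0, 0.0]
contact_force: [0.5, 0.2, -0.1]
opening: 0.116
finger_force: 10.0
```

>>> step_arm:
  series:
    - [0,0,-8,0,0,0,1]
    - [0,0,-5.5,0,0,0,1]
    - [0,0,-0.5,0,0,0,1]
    - [0,0,0,0,0,0,1]
    - [0,0,0,0,0,0,0.7]
    - [0,0,0,0,0,0,0.7]
    - [0,0,0,0,0,0,0.7]

```text
clock: 26.45
tool_pos: [0.5093, 0.2496, 0.0152]
eef_rot: [-0.691, 0.723, -0.0, -0.001]
contact_force: [-0.1, 1.4, 0.4]
opening: 0.295
finger_force: 0.0
```

>>> step_arm:
  series:
    - [0,0,20,0,0,0,0.7]
    - [0,0,45,0,0,0,0.7]
    - [0,0,45,0,0,0,0.7]
    - [0,0,30,0,0,-0.14,1]
    - [0,-6,0,0,0,-0.14,1]
    - [1,-6,0,0,0,-0.14,1]
    - [2,-6,0,0,0,-0.14,1]
    - [2,-6,0,0,0,-0.14,1]
    - [2,-6,0,0,0,-0.14,1]
    - [2,-6,0,0,0,-0.14,1]
    - [2,-6,0,0,0,-0.14,1]
    - [2,-6,0,0,0,-0.14,1]
    - [2,-6,0,0,0,-0.14,1]
    - [0,-6,0,0,0,-0.14,1]
    - [0,0,0,-0.05,0,-0.03,1]
    - [0,0,0,-0.1,0,0,1]
    - [0,0,0,0,0,0,1]
    - [0,0,0,0,0,0,1]

```text
clock: 28.25
tool_pos: [0.5241, 0.1903, 0.155]
eef_rot: [0.021, 0.997, -0.074, 0.0]
contact_force: [-0.4, -0.9, 0.5]
opening: 0.006
finger_force: 0.0
```

>>> step_arm:
  series:
    - [0,0,-40,0,0,0,1]
    - [0,-10,-37.5,0,0,0,1]
    - [0,-20,0,0,0,0,1]
    - [0,-15,0,0,0,0,1]
    - [0,-8,0,0,0,0,1]
    - [0,-3,0,0,0,0,1]
    - [0,0,0,0,0,0,1]
    - [0,0,0,0,0,0,1]

```text
clock: 29.05
tool_pos: [0.5251, 0.1347, 0.0786]
eef_rot: [0.022, 0.997, -0.074, 0.002]
contact_force: [-0.6, 0.4, -0.8]
opening: 0.002
finger_force: 0.0
```

>>> step_arm:
  series:
    - [0,-2,-1,0,0,0,1]
    - [-0.1,-1,0,0,0,0,1]
    - [0,-1,0,0,0,0,1]
    - [-0.1,-1,0,0,0,0,1]
    - [0,-1,0,0,0,0,1]
    - [0,-0.9,0,0,0,0,1]
    - [0,0,0,0,0,0,1]
    - [0,0,0,0,0,0,1]

```text
clock: 29.85
tool_pos: [0.5245, 0.1271, 0.0768]
eef_rot: [0.022, 0.997, -0.075, 0.001]
contact_force: [-0.5, 2.4, -0.1]
opening: 0.004
finger_force: 1.2
```

>>> step_arm:
  series:
    - [0.2,4,0,0,0,0,1]
    - [0.6,12,0,0,0,0,1]
    - [0,30,10,0,0,0,1]
    - [0,10,45,0.05,0,0,1]
    - [0,-30,50,0.1,0,0,1]
    - [0,-45,50,0,0,0,1]
    - [5,-45,50,0,0,0,1]
    - [0,-45,20,0,0,0,1]
    - [0,-35,0,0,0,0,1]
    - [0,0,0,0,0,0,1]
    - [0,0,0,0,0,0,1]

```text
clock: 30.95
tool_pos: [0.5286, 0.01, 0.2688]
eef_rot: [0.023, 1.0, 0.0, -0.001]
contact_force: [-0.3, 1.0, 0.8]
opening: 0.005
finger_force: 0.0
```

```bash
python3 - <<'E'
from h import *
diff(save='w9.png')
E
```

```text
hook -0.19339874288017395 -0.23016320375436486 head 0.18735232809130073 0.1519099056633736
old raw slope -0.07791145129658474 lean change 0.09055606532416895 res 0.0001269769750659437 24
lean now if old .0885: -0.0021
hook half raw old/new -0.08799491971374122 0.001707049685173202
[[-205.4, 79.6, 95.3], [-197.4, 79.5, 94.7], [-189.4, 79.6, 94.0], [-181.4, 79.6, 93.1], [-173.4, 79.6, 92.5], [-165.4, 79.5, 91.8], [-157.4, 79.7, 91.0], [-149.4, 79.6, 90.2], [-141.4, 79.6, 89.6], [-133.4, 79.8, 88.9], [-125.4, 79.6, 88.4], [-117.4, 79.7, 87.5], [-109.4, 79.7, 86.8], [-101.4, 79.7, 86.0], [-69.4, 79.7, 83.6], [-61.4, 79.7, 82.5], [-37.4, 79.9, 80.5], [-29.4, 79.8, 79.8], [-21.4, 80.0, 79.1], [26.6, 82.7, 77.5], [34.6, 82.9, 77.0], [66.6, 83.0, 74.2], [74.6, 83.1, 73.3], [82.6, 82.9, 72.5]]
31.1 [0.5286 0.0123 0.2686] [ 0.16  0.55 -0.42  1.81  0.28  0.85  1.13]
```

The bare arm now balances at −0.002 rad, which is level. Now I'll collect the saddle and mark the point again.

>>> step_arm:
  series:
    - [-2,22,0,0,0,0.143,0.7]
    - [-2,22,0,0,0,0.143,0.7]
    - [-2,22,0,0,0,0.143,0.7]
    - [-2,22,0,0,0,0.143,0.7]
    - [-2,22,-10,0,0,0.143,0.7]
    - [-2,22,-10,0,0,0.143,0.7]
    - [-2,22,-15,0,0,0.143,0.7]
    - [-2,22,-15,0,0,0.143,0.7]
    - [-2,22,-20,0,0,0.143,0.7]
    - [-1,20,-20,0,0,0.143,0.7]
    - [0,20,-30,0,0,0.141,0.7]
    - [0,0,-40,0,0,0,0.7]
    - [0,0,-40,0,0,0,0.7]
    - [0,0,0,0,0,0,0.7]
    - [0,0,0,0,0,0,0.7]

```text
clock: 32.6
tool_pos: [0.5091, 0.2495, 0.069]
eef_rot: [-0.692, 0.722, -0.0, -0.001]
contact_force: [0.1, 0.6, 0.4]
opening: 0.301
finger_force: 0.0
```

>>> step_arm:
  series:
    - [0,0,-30,0,0,0,0.7]
    - [0,0,-15,0,0,0,0.7]
    - [0,0,-9,0,0,0,0.7]
    - [0,0,0,0,0,0,0.7]
    - [0,0,0,0,0,0,0.7]
    - [0,0,0,0,0,0,1]
    - [0,0,0,0,0,0,1]
    - [0,0,0,0,0,0,1]
    - [0,0,0,0,0,0,1]
  force: 15

```text
clock: 33.5
tool_pos: [0.5102, 0.2484, 0.0155]
eef_rot: [-0.691, 0.723, -0.001, -0.0]
contact_force: [0.2, -0.7, 4.8]
opening: 0.111
finger_force: 15.0
```

>>> step_arm:
  series:
    - [0,0,20,0,0,0,1]
    - [0,0,45,0,0,0,1]
    - [0,0,45,0,0,0,1]
    - [0,0,35,0,0,0,1]
    - [1,-41,0,0,0,0,1]
    - [1,-41,0,0,0,0,1]
    - [1,-41,0,0,0,0,1]
    - [1,-41,0,0,0,0,1]
    - [1,-41,0,0,0,0,1]
    - [1,-41,0,0,0,0,1]
    - [2,-42,0,0,0,0,1]
    - [0,0,-30,0,0,0,1]
    - [0,0,-25,0,0,0,1]
    - [0,0,0,0,0,0,1]
    - [0,0,0,0,0,0,1]

```text
clock: 35.0
tool_pos: [0.5177, -0.0393, 0.1051]
eef_rot: [-0.692, 0.722, -0.0, -0.001]
contact_force: [-0.5, -0.4, 0.1]
opening: 0.11
finger_force: 15.0
```

```bash
cat >> h.py <<'E'
def held(save):
    im,d,c=snap('wrist',save); P=cloud(c,d); st=r.get_state(); z=P[...,2]; tz=st['tool_pos'][2]
    s=(P[...,:2]-E0)@X; t=(P[...,:2]-E0)@np.array([X[1],-X[0]])
    T=(st['tool_pos'][:2]-E0); print(st['clock'],st['tool_pos'],'s',T@X,'t',T@[X[1],-X[0]],st['contact_force'],st['opening'])
    for lo,hi in [(tz+.017,tz+.024),(tz-.006,tz+.001)]:
        k=(abs(s)<.02)&(abs(t)<.02)&(z>lo)&(z<hi)
        if k.sum(): print(k.sum(),'t',np.percentile(t[k],[2,50,98]).round(4),'s',np.percentile(s[k],[2,50,98]).round(4))
    k=(s>-.04)&(s<-.02)&(abs(t)<.02)&(z>.074)&(z<.09); print('bar t',np.percentile(t[k],[1,50,99]))
    k=(abs(s)<.03)&(abs(t)<.03)&(z>.066)&(z<.073); print('shoe s',np.percentile(s[k],[2,50,98]),k.sum())
E
python3 - <<'E'
from h import *
held('w10.png')
E
```

```text
35.05 [ 0.5183352  -0.03903418  0.10571479] s -0.000283566439370032 t 0.0010994791500531457 [-0.07424863 -0.59165202 -0.51104149] 0.11259007739855388
1524 t [-0.0173  0.      0.0178] s [-0.0109 -0.0068  0.0056]
429 t [-0.014   0.0005  0.0145] s [-0.0113 -0.0099 -0.0075]
bar t [-9.45768962e-03  3.88399118e-05  9.87722824e-03]
shoe s [-0.01029242 -0.00490958  0.00414978] 680
```

>>> step_arm:
  series:
    - [-0.2,-0.7,-4,0,0,0,1]
    - [0,0,-5,0,0,0,1]
    - [0,0,-4,0,0,0,1]
    - [0,0,-2.5,0,0,0,1]
    - [0,0,-1,0,0,0,1]
    - [0,0,0,0,0,0,1]
    - [0,0,0,0,0,0,1]

```text
clock: 35.75
tool_pos: [0.5176, -0.0405, 0.0885]
eef_rot: [-0.691, 0.723, -0.001, -0.001]
contact_force: [-0.6, 0.8, 2.1]
opening: 0.11
finger_force: 15.0
```

>>> step_arm:
  series:
    - [0,0,0,0,0,0,0.8]
    - [0,0,0,0,0,0,0.7]
    - [0,0,0,0,0,0,0.7]
    - [0,0,0,0,0,0,0.7]
    - [0,0,3,0,0,0,0.7]
    - [0,0,10,0,0,0,0.7]
    - [0,0,30,0,0,0,0.7]
    - [0,0,45,0,0,0,0.7]
    - [0,0,45,0,0,0,0.7]

```text
clock: 36.65
tool_pos: [0.517, -0.0402, 0.2233]
eef_rot: [-0.692, 0.722, 0.0, -0.001]
contact_force: [1.0, 0.1, 0.3]
opening: 0.302
finger_force: 0.0
```

>>> step_arm:
  series:
    - [1,2,10,0,0,-0.14,0.7]
    - [1,2,10,0,0,-0.14,0.7]
    - [1,2,10,0,0,-0.14,0.7]
    - [1,2,10,0,0,-0.14,0.7]
    - [1,2,10,0,0,-0.14,0.7]
    - [1,2,10,0,0,-0.14,0.7]
    - [1,2,10,0,0,-0.14,0.7]
    - [1,2,0,0,0,-0.14,0.7]
    - [1,2,0,0,0,-0.14,0.7]
    - [1,2,0,0,0,-0.14,0.7]
    - [1,2,0,0,0,-0.14,0.7]
    - [1,0,0,0,0,-0.03,0.7]
    - [0,0,0,0,0,0,0.7]
    - [0,0,0,0,0,0,0.7]
    - [0,0,0,0,0,0,0.7]

```text
clock: 38.15
tool_pos: [0.5295, -0.0186, 0.2914]
eef_rot: [0.021, 1.0, 0.0, -0.001]
contact_force: [-0.3, 0.4, 0.1]
opening: 0.302
finger_force: 0.0
```

```bash
python3 - <<'E'
from h import *
diff(save='w11.png'); print(); chk('w12.png')
E
```

```text
hook -0.19339874288017395 -0.23224266577267488 head 0.18735232809130073 0.15107619084947338
old raw slope -0.07791145129658475 lean change 0.08968029326726709 res 0.0001246901360431887 24
lean now if old .0885: -0.0012
hook half raw old/new -0.08799491971374125 0.0011702856127115907
[[-206.3, 79.6, 95.3], [-198.3, 79.7, 94.7], [-190.3, 79.8, 94.0], [-182.3, 79.8, 93.1], [-174.3, 79.8, 92.5], [-166.3, 79.8, 91.8], [-158.3, 79.9, 91.0], [-150.3, 79.7, 90.2], [-142.3, 79.7, 89.6], [-134.3, 79.9, 88.9], [-126.3, 79.8, 88.4], [-118.3, 79.9, 87.5], [-110.3, 80.0, 86.8], [-102.3, 79.9, 86.0], [-70.3, 79.9, 83.6], [-62.3, 79.9, 82.5], [-38.3, 79.9, 80.5], [-30.3, 79.9, 79.8], [-22.3, 79.9, 79.1], [25.7, 82.9, 77.5], [33.7, 82.9, 77.0], [65.7, 82.9, 74.2], [73.7, 82.8, 73.3], [81.7, 82.9, 72.5]]
38.3 [ 0.5296 -0.0186  0.2913] [ 0.24  0.52 -0.46  1.77  0.28  0.91  1.18]

t 38.35 lean -0.0150 table -0.0013 z@edge 0.0813 n 2254, arm s range -0.2323 0.1525
tcp [ 0.5296 -0.0186  0.2913] [ 0.022  1.     0.    -0.001]
posts ([0.5002, -0.0877, 0.0944], 33)
posts ([0.5047, 0.0114, 0.0947], 28)
posts ([0.5233, 0.095, 0.0966], 882)
posts ([0.5123, -0.0387, 0.0949], 43)
posts ([0.506, -0.2597, 0.097], 95)
posts ([0.5298, -0.0891, 0.0943], 30)
posts ([0.5343, 0.0102, 0.0947], 29)
shoe ([0.4992, -0.0378, 0.0699], 137)
shoe ([0.5292, -0.087, 0.0673], 16)
shoe ([0.5376, -0.04, 0.0695], 87)
fin 228 t [-0.005  -0.0007  0.0042] s [-0.0114  0.0001  0.0115] z 0.1078
bridge 503 t [-0.015  -0.0039  0.0141] s [-0.0116  0.0064  0.0287] z 0.0836
-0.18 0.07975 111; -0.15 0.07977 110; -0.12 0.07987 110; -0.08 0.07989 111; -0.03 0.07988 119; 0.03 0.0828 114; 0.08 0.08298 119; 0.1 0.08171 105;
```

View pics/w12.png

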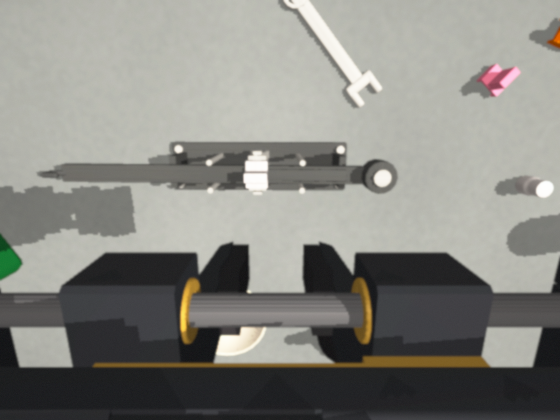

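The saddle sits astride the arm over the shoe at (256,172), within 0.1 mm of the edge. The arm is level at about −0.001 rad, and nothing is touching it. I'll hand in.

```bash
python3 -c "
from plant import r
print(r.finish_job())"
```

```text
the job is handed in; nothing more can be done
None
```

The wiper arm balances level on the knife edge, about 0.001 rad off by my last measurement and clear of both catches. The saddle sits astride it within about 0.1 mm of the edge, and I handed the job in at about 38 s; I had first set the saddle while the arm was still about 2 mm off balance, so I took it off, rebalanced the bare arm and set it again.

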